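# Scrub out a clamped sleeve before its hardness test

### The job

Take the slim brush (its handle stands out longer and thinner) from its leaning stand and scrub out the bore of the sleeve clamped in the tilted cradle with three strokes: each time push the bristles down until you feel the sprung pad at the bottom give by about 5 mm, gently, without driving it onto its hard stop, then draw the brush up until about half of the bristle head shows at the mouth (or all of it). Afterwards put the brush back, bristles down, in the stand it came from, and leave everything else where it stands.

Things in the scene. Friction and masses are not known exactly. Their poses are not given: they have to be found in the camera images.
- brush: the slim brush, 200 mm long, bristles down in a leaning tube. Origin: centre of the bristle end; z runs along it to the handle's end. Bristle head z=0 to 60 mm (tufts 27 mm across over a stiff core of 22 mm, which alone touches), 8 mm wire stem to z=90, round light-wood handle 20 mm across from z=90 to 200; 95 mm of it stands clear of the tube. Grip near z=165
- sleeve: steel sleeve to scrub: tube 140 mm long, 48 mm outside, bore 30 mm, fixed in a dark cradle, leaning 30 degrees from vertical, mouth towards the robot. Origin: centre of its lower end; z runs along the bore out of the mouth (z=140 mm). A sprung pad 27 mm across closes the bore 83 to 123 mm below the mouth: how deep differs each time and must be felt
- pad (a joint): how far the sprung pad at the bottom of the bore is pushed in, m: 0 released, hard stop at 0.016. It begins to give at about 2 N and takes 0.45 N more per mm (about 4.3 N at 5 mm); it springs back.
- stand_tube: the slim brush's stand: a leaning aluminium tube on a grey foot, 48 mm outside, 40 mm inside, leaning 20 degrees from vertical, fixed. Origin: centre of the tube's underside; z runs along the tube out of its mouth. Inner floor at z=5 mm, mouth at z=105 mm.
- stand_b_tube: an equal stand that holds the fat brush; same sizes and axes
- fat_brush: a shorter, fatter brush (140 mm long, bristle head 37 mm across, too fat for the bore; handle 26 mm) in the other stand; leave alone. Origin: centre of the bristle end, z to the handle's end
- shaft: stepped solid steel shaft standing on the bench, 52 mm across, 85 mm high; leave alone. Origin: underside centre
- test_block: flat steel disc 64 mm across, 14 mm high; leave alone
- tape: roll of tape lying flat, 90 mm across, 45 mm high; leave alone
- carton: small carton 60 x 100 x 40 mm; leave alone
- anvil: dark steel anvil, 60 mm foot, 35 mm high; leave alone
- wrench: wrench 170 mm long lying flat; leave alone
- mouse: round black computer mouse 60 mm across, 32 mm high; leave alone
Mind the look-alikes: they are no part of the job. What is shaped like the part that bears stand_tube but pink or yellow is not meant.

How it is judged:
By the outcome, as a careful person would: the job done as asked, in the order asked, and still so for the second after the job is handed in, with the robot touching nothing.
It also fails if it takes over 64 s, if anything falls off the work surface, if the arm or the gripper's body presses on something with over 40 N, if the wrist force passes 120 N, or if a joint passes its speed limit or range.

### The arm

A 6-joint arm with a two-finger parallel gripper is mounted at the origin on the work surface. World frame = base frame: x ahead of the robot, y to its left, z up, the work surface at z = 0. Lengths are in m, angles in degrees, forces in N, time in s.
With the tool pointing down it reaches from about 0.25 to 0.725 m from the base axis. Payload 9.7 kg.
Tool frame: the origin (TCP) lies between the finger pads; the fingertips stand 19 mm ahead of it and the grasp point (between the pads) is the TCP; z points along the fingers, y is the line along which they close (so a half turn about z gives the same grasp; the last joint's range is limited). The gripper opens to 85 mm and grips with 20 to 120 N. Pads are 22 mm wide; open, the fingers measure 114 mm over their backs; the gripper's body (76 mm by 85 mm) begins 54 mm behind the grasp point. The pads swing forward as they close: fully open they stand 13 mm farther back than shut.
Start: joints at [-69.844, 4.979, 10.078, 95.1, 0, 90], TCP at [0.19, -0.516, 0.25] pointing down, gripper open.
Joint ranges: [-179.16, 179.16], [-48.56, 103.87], [-65.8, 70.77], [-126.05, 130.52], [-82.76, 87.17], [-180, 180]. Speed limits (degrees/s): [127.2, 127.2, 147.25, 180, 180, 180].

### API

Orientations are given as [roll, pitch, yaw] about the fixed x, y, z axes, in that order (R = Rz(yaw) Ry(pitch) Rx(roll)).
In Python, from workcell import bot gives the robot as it stands. The module is installed in compiled form; this text tells all that it offers.
- The arm moves only by the shell command python3 -m crank 'ROWS' [OPENING] [FORCE]. ROWS is JSON, a list that holds one entry, the list of rows, each a list of 6 numbers: the shift along the world's x, y, z as a fraction of full scale, then the turn, a rotation vector about the world's x, y, z as a fraction of full scale. In form: [[[x, y, z, wx, wy, wz], ...]]. A call has 1 to 20 rows; each row shifts and turns the commanded pose from where the row before left it; what a row does not reach is not made up. Full scale, the value 1, is 20 mm for a shift and 0.12 rad for a turn. A row lasts 1/12 s, in which the tool goes at most 41.7 mm and 7.16 degrees, less where a joint would pass 70% of its speed; a pose out of reach is approached as far as the arm can. A call with a number of a shift or a turn outside -1 to 1 is refused whole. A call with a gripper value outside its range is refused whole. OPENING is the opening, from 0 (shut) to 1 (fully open), set as the call begins (- or left out, the last holds). The fingers move at their own pace and stop on an object; FORCE is the grip in N (left out, the last holds). Time passes only in rows, so rows that do not move let the fingers close. It gives the time, the measured TCP pose, the force, the opening and the grip force at its end, in the units of the state.
- bot.get_obs(): the state, without advancing time (a new reading comes with each control period).
- bot.camera(name): name is "scene" or "side" or "wrist"; returns the picture (384x512x3 uint8, red, green, blue); there is no depth.
- bot.camera_model(name): a dict with "vertical_fov" (degrees; the focal length in pixels is half the picture's height over the tangent of half this angle, whatever the lens; pixels are square), "cx", "cy" (the principal point, pixels), "k1" (the pictures are not rectified: a ray, as slopes to the right and down, at radius r is drawn at 1 + k1 r^2 times it, then the intrinsics apply), "R" (3x3) and "t" (3): a world point X has camera coordinates R X + t. Camera axes: x right, y down, z forward; pixel columns grow to the right and rows downward; lengths in m; the calibration is good to about 2 mm. A picture is of the moment at which its call begins: read the wrist's pose just before it. camera_model takes no time and is no camera call; for the wrist camera it gives the pose at the moment of the call.
- bot.job_done(): hands the job in; it is judged then, once.
The state is a dict: "time": time; "q": joint angles; "qd": joint speeds; "joint_efforts": joint torques, N m; "ee_pos": TCP position; "tcp_rot": TCP orientation; "wrist_force": force on the tool from outside, world axes, zero at the start; "torque": the same for the moment, N m; "opening": finger opening in m; "grasp_force": force on a finger pad.
Only numpy, scipy, OpenCV 4.12 (cv2) and the standard library are available. Lean on these libraries where they do the work, as an engineer would, in place of code of your own. Each camera call takes 0.05 s, during which the arm holds its last target. There are 200 camera calls.

## Working session

There is one attempt and no reset: what is moved stays moved. The work goes in short steps, Python scripts to look and compute and a shell command to move; the robot and the scene stay as the last step left them, time stands still between calls to the robot, and variables do not carry over. Pictures are saved under pics/ and viewed, at most 10 in all, crops included, and the job is handed in when it is done.

```bash
mkdir -p pics; ls; python3 - <<'E'
from workcell import bot
import cv2
o=bot.get_obs(); print(o)
for n in("scene","side"):
    cv2.imwrite(f"pics/{n}0.png",cv2.resize(bot.camera(n)[:,:,::-1],(800,600),interpolation=cv2.INTER_CUBIC)); print(n,bot.camera_model(n))
E
```

```text
pics
{'time': 0.0, 'q': array([-6.98425190e+01,  5.01182813e+00,  1.00320824e+01,  9.51001154e+01,
       -3.36947179e-04,  9.00013294e+01]), 'qd': array([-0.1011724 ,  0.00383004, -0.06643353, -0.01602899, -0.01959193,
       -0.08531518]), 'joint_efforts': array([ 1.72261207e-03, -5.20389462e+01,  4.64809692e+01,  1.62477797e-02,
        1.59453375e-04,  4.83179150e-06]), 'ee_pos': array([ 0.18945342, -0.51610539,  0.24955483]), 'tcp_rot': array([-1.79920139e+02,  3.38799780e-04,  2.01561521e+01]), 'wrist_force': array([ 0.76579065, -0.45886377, -0.42399646]), 'torque': array([-0.06053492, -0.02830534, -0.00207703]), 'grasp_force': 0.0, 'opening': 0.08509468285115313}
scene {'vertical_fov': 52.78263071497118, 'cx': 255.98602501897005, 'cy': 193.68324838237623, 'k1': 0.003697348756731027, 'R': array([[-0.21402149,  0.9767965 ,  0.00796216],
       [ 0.80675529,  0.18134856, -0.56236875],
       [-0.55076375, -0.11393548, -0.82684823]]), 't': array([ 0.1668348 , -0.39342085,  1.43581856])}
side {'vertical_fov': 50.76187782153424, 'cx': 250.37631790310337, 'cy': 187.35093362826967, 'k1': -0.045367402279203, 'R': array([[-0.93121236,  0.36401571, -0.01833301],
       [ 0.26170157,  0.63277248, -0.72877381],
       [-0.25368449, -0.68344096, -0.68450904]]), 't': array([ 0.51440581, -0.05373919,  1.34271733])}
```

View pics/scene0.png

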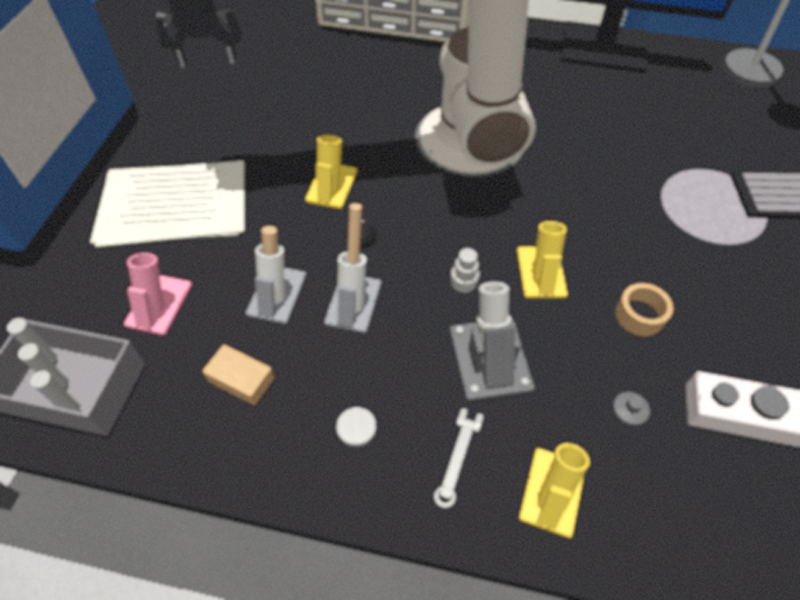

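View pics/side0.png

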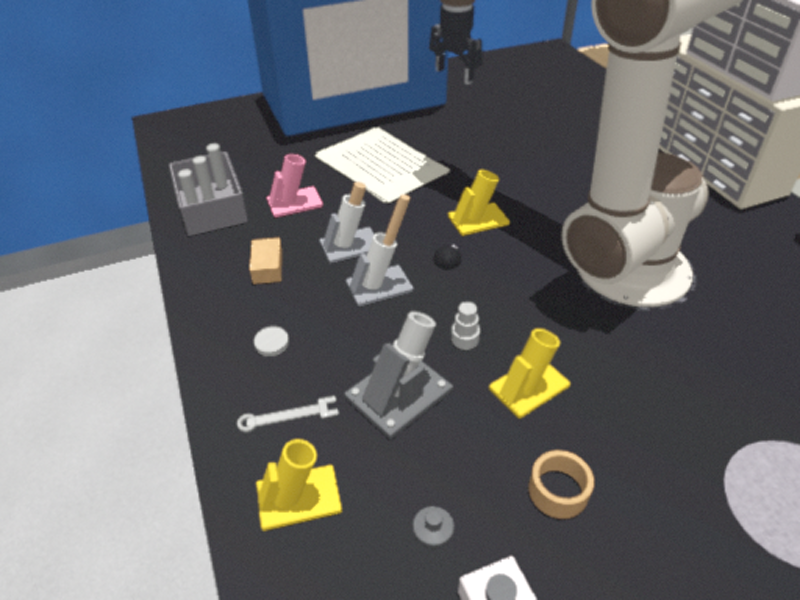

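The scene view shows the slim brush at (355,206)–(352,256), and the sleeve mouth at (494,290). In the side view the brush handle end is at (404,199) and the sleeve mouth at (420,321). I'll do a rough triangulation first.

```bash
cat > h.py <<'E'
import numpy as np, cv2
from scipy.optimize import least_squares
from scipy.spatial.transform import Rotation as Ro
def proj(m,X):
    X=np.atleast_2d(X)@m["R"].T+m["t"]; s=X[:,:2]/X[:,2:]
    f=192/np.tan(np.radians(m["vertical_fov"]/2))
    return s*(1+m["k1"]*(s**2).sum(1,keepdims=True))*f+[m["cx"],m["cy"]]
def tri(obs):  # [(model,(u,v))] native pixels
    r=least_squares(lambda X:np.concatenate([proj(m,X)[0]-p for m,p in obs]),[.5,0,.1]); return r.x,np.sqrt(2*r.cost)
def axis(lean,az):  # unit axis leaning from vertical by lean toward azimuth (deg)
    a,b=np.radians(lean),np.radians(az); return np.array([np.sin(a)*np.cos(b),np.sin(a)*np.sin(b),np.cos(a)])
def circ(c,a,r,n=48):
    u=np.cross(a,[0,0,1.]); u/=np.linalg.norm(u); v=np.cross(a,u); t=np.linspace(0,2*np.pi,n)[:,None]
    return c+r*(np.cos(t)*u+np.sin(t)*v)
E
python3 - <<'E'
from h import *; from workcell import bot
S,D=bot.camera_model("scene"),bot.camera_model("side"); k=1/1.5625
P=dict(handle=((355,206),(404,199)),mouth=((352,256),(384,240)),sleeve=((494,290),(420,321)),bfat=((269,231),(359,187)),bmouth=((270,250),(350,200)),shaft=((467,255),(466,310)),pink=((143,260),(294,162)),foot1=((345,322),(355,298)),yel=((552,230),(544,338)),mouse=((363,235),(447,255)))
for n,(a,b) in P.items(): x,e=tri([(S,np.array(a)*k),(D,np.array(b)*k)]); print(n,x.round(3),round(e,1))
ims=[]
for n,bx in (("scene",[(195,110,75,100),(280,170,75,100)]),("side",[(215,115,75,100),(215,185,85,100)])):
    I=bot.camera(n)[:,:,::-1]
    for x,y,w,h in bx: ims.append(cv2.resize(I[y:y+300//4*1,x:x+100],(400,300),interpolation=cv2.INTER_CUBIC))
cv2.imwrite("pics/crop1.png",np.vstack([np.hstack(ims[:2]),np.hstack(ims[2:])]))
E
```

```text
handle [ 0.463 -0.149  0.207] 0.7
mouth [ 0.506 -0.148  0.123] 0.9
sleeve [0.541 0.106 0.149] 0.3
bfat [ 0.504 -0.298  0.152] 0.3
bmouth [ 0.528 -0.292  0.129] 0.2
shaft [0.424 0.05  0.08 ] 0.7
pink [ 0.592 -0.508  0.116] 1.0
foot1 [ 0.569 -0.152 -0.009] 3.0
yel [0.357 0.194 0.119] 1.2
mouse [ 0.359 -0.171  0.014] 1.5
```

```bash
python3 - <<'E'
from h import *; from workcell import bot
m=bot.camera_model("wrist"); o=bot.get_obs(); T=Ro.from_euler("xyz",o["tcp_rot"],degrees=True)
C=-m["R"].T@m["t"]; print("fov",m["vertical_fov"],m["k1"],"cam pos in tool",T.inv().apply(C-o["ee_pos"]),"cam axes in tool(rows x,y,z)\n",T.inv().apply(m["R"]).round(3),o["tcp_rot"])
print("tool axes world\n",T.as_matrix().round(3))
E
```

```text
fov 62.45931066153615 -0.054210050722096205 cam pos in tool [ 0.08597727 -0.00089502 -0.12470789] cam axes in tool(rows x,y,z)
 [[-0.001  1.     0.   ]
 [-0.944 -0.001 -0.329]
 [-0.329 -0.001  0.944]] [-1.79950995e+02  4.89515366e-04  2.01574651e+01]
tool axes world
 [[ 0.939  0.345 -0.   ]
 [ 0.345 -0.939  0.001]
 [-0.    -0.001 -1.   ]]
```

View pics/crop1.png

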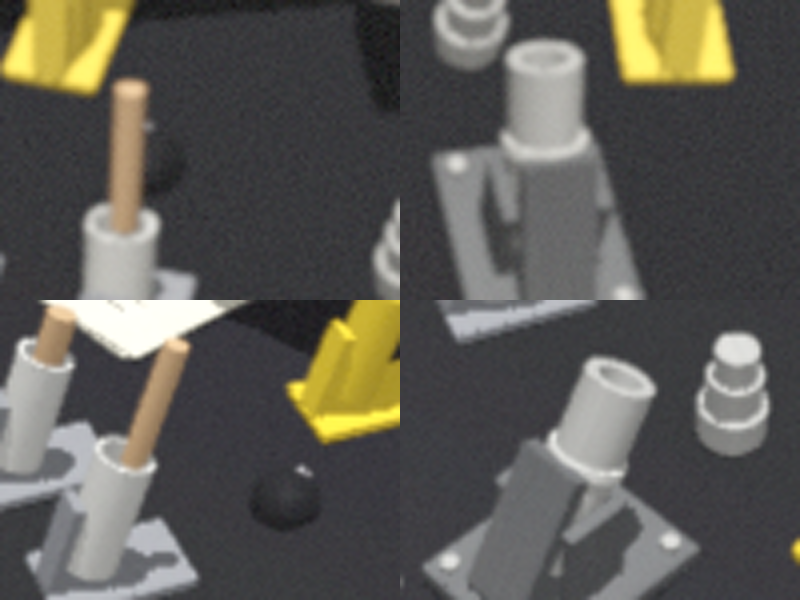

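Crop: the slim brush lies against the robot-facing (lower) wall of its tube, and the sleeve leans straight towards the robot. Next I'll move the wrist camera above the brush with the tool tilted 20°.

```bash
python3 -m crank '[[[0.3,0.5,0.6,0,0,-0.49],[0.7,1,0.6,0,0,-0.49],[0.7,1,0.6,0,0,-0.49],[0.7,1,0.6,0,0,-0.49],[0.7,1,0.6,0,0,-0.49],[0.7,1,0.6,0,0,-0.48],[0.7,1,0.4,0,-0.49,0],[0.7,1,0,0,-0.49,0],[0.7,1,0,0,-0.49,0],[0.7,1,0,0,-0.48,0],[0.7,1,0,0,-0.48,0],[0.7,1,0,0,-0.48,0],[0.7,1,0,0,0,0],[0.7,1,0,0,0,0],[0.7,1,0,0,0,0],[0.7,1,0,0,0,0],[0.7,1,0,0,0,0],[0.7,1,0,0,0,0],[0.7,0.8,0,0,0,0],[0,0,0,0,0,0]]]' && python3 - <<'E'
from h import *; from workcell import bot
m=bot.camera_model("wrist"); I=bot.camera("wrist")[:,:,::-1]; np.save("w1.npy",dict(m=m,I=I))
cv2.imwrite("pics/w1.png",cv2.resize(I,(800,600),interpolation=cv2.INTER_CUBIC)); o=bot.get_obs(); print(o["ee_pos"],o["tcp_rot"],o["q"])
E
```

```text
time: 1.87
ee_pos: [0.4489, -0.148, 0.33]
tcp_rot: [-180.0, -20.0, 0.2]
wrist_force: [-0.5, 0.5, 0.9]
opening: 0.0855
grasp_force: 0.0
[ 0.44807923 -0.14890787  0.33000492] [-179.98942253  -19.98321333    0.18228886] [-22.67765459 -21.19369034  -6.66081787  86.01197217   7.63900122
 158.38551269]
```

View pics/w1.png

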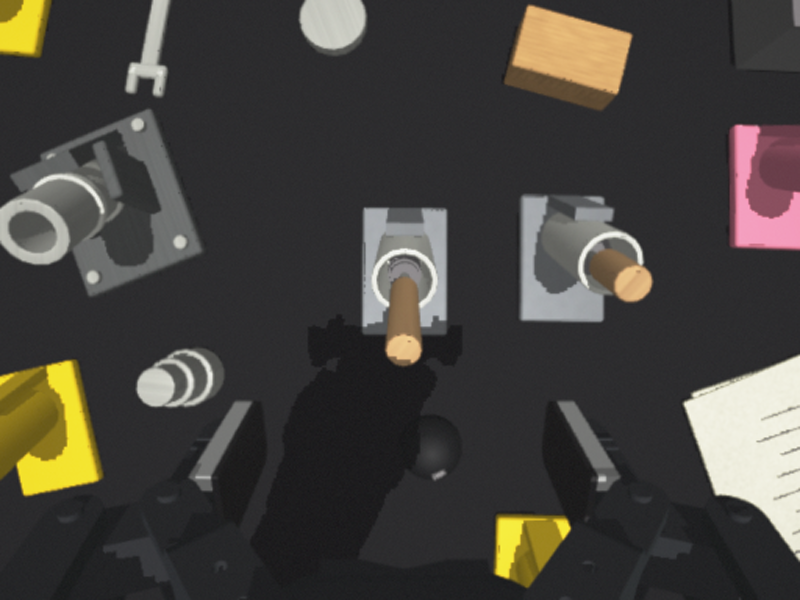

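The wrist view shows the handle end at (404,350), its tube mouth at (405,280), and the sleeve mouth at (34,228). The sleeve's plate is turned about 20°. Triangulating with all three views.

```bash
python3 - <<'E'
from h import *; from workcell import bot
S,D=bot.camera_model("scene"),bot.camera_model("side"); W=np.load("w1.npy",allow_pickle=True).item()["m"]; k=1/1.5625
A=lambda *p:np.array(p)
# scene crops: origins (195,110),(280,170); side (215,115),(215,185); scale 4
P=dict(handle=(A(195+129/4,110+88/4),A(404,350)*k,A(215+178/4,115+48/4)),
 mouth=(A(195+121/4,110+222/4),A(405,280)*k,A(215+123/4,115+155/4)),
 sleeve=(A(280+144/4,170+57/4),A(34,228)*k,A(215+220/4,185+78/4)),
 plate=(None,A(363,208)*k,None),)
for n,(a,b,c) in P.items():
    if a is None: continue
    for nm,ob in (("all",[(S,a),(W,b),(D,c)]),("S,D",[(S,a),(D,c)])):
        x,e=tri(ob); print(n,nm,x.round(4),round(e,2))
def onz(m,p,z): return least_squares(lambda q:proj(m,[q[0],q[1],z])[0]-p,[.5,0]).x
for n,ps,z in (("brush plate",[(363,208),(446,208),(446,334),(363,334)],.01),("sleeve plate",[(40,155),(150,110),(202,250),(90,296)],.01),("sleeve screws",[(138,125),(180,242),(93,277)],.012)):
    print(n,[onz(W,A(*p)*k,z).round(3).tolist() for p in ps])
E
```

```text
handle all [ 0.465  -0.1467  0.2089] 1.17
handle S,D [ 0.461  -0.1497  0.2052] 0.03
mouth all [ 0.5083 -0.1473  0.1212] 0.26
mouth S,D [ 0.5075 -0.1479  0.1203] 0.12
sleeve all [0.5411 0.1053 0.1523] 1.71
sleeve S,D [0.5372 0.1051 0.1496] 0.36
brush plate [[0.583, -0.107], [0.583, -0.186], [0.464, -0.186], [0.464, -0.108]]
sleeve plate [[0.638, 0.212], [0.68, 0.101], [0.543, 0.046], [0.499, 0.157]]
sleeve screws [[0.665, 0.111], [0.551, 0.067], [0.518, 0.153]]
```

```bash
python3 -m crank '[[[-0.5,0,0,0,0,0],[-0.5,0,0,0,0,0],[-0.45,0,0,0,0,0],[0.28,0,-0.77,0,0,0],[0.28,0,-0.77,0,0,0],[0.28,0,-0.77,0,0,0],[0.28,0,-0.77,0,0,0],[0.28,0,-0.77,0,0,0],[0.28,0,-0.77,0,0,0],[0.28,0,-0.77,0,0,0],[0.28,0,-0.77,0,0,0],[0.28,0,-0.77,0,0,0],[0.28,0,-0.77,0,0,0],[0,0,0,0,0,0],[0,0,0,0,0,0]]]' && python3 - <<'E'
from h import *; from workcell import bot
m=bot.camera_model("wrist"); I=bot.camera("wrist")[:,:,::-1]; o=bot.get_obs(); print(o["ee_pos"],o["tcp_rot"],o["wrist_force"])
cv2.imwrite("pics/w2.png",I); T=Ro.from_euler("xyz",o["tcp_rot"],degrees=True); print(proj(m,o["ee_pos"]))
E
```

```text
time: 3.17
ee_pos: [0.4733, -0.1509, 0.1761]
tcp_rot: [-180.0, -19.9, -0.1]
wrist_force: [0.1, 0.0, -0.1]
opening: 0.0856
grasp_force: 0.0
[ 0.47381382 -0.15094496  0.1771557 ] [ 1.79980457e+02 -2.00368325e+01 -4.77071699e-02] [-0.1819176  0.0530535  1.0215631]
[[261.35502505 280.29505839]]
```

View pics/w2.png

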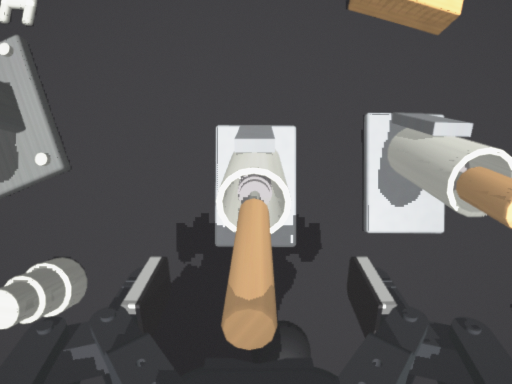

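The picture shows the handle at row 280 centred about (253,280), against the TCP's projection at (261,280). So the brush is about 4 mm to +y and about 3 mm to +x. I'll correct that and close.

```bash
python3 -m crank '[[[0.15,0.2,0,0,0,0],[0,0,0,0,0,0]]]' && python3 -m crank '[[[0,0,0,0,0,0],[0,0,0,0,0,0],[0,0,0,0,0,0],[0,0,0,0,0,0],[0,0,0,0,0,0],[0,0,0,0,0,0],[0,0,0,0,0,0],[0,0,0,0,0,0],[0,0,0,0,0,0],[0,0,0,0,0,0]]]' 0 50
```

```text
time: 3.38
ee_pos: [0.4779, -0.1463, 0.1778]
tcp_rot: [180.0, -20.1, -0.0]
wrist_force: [-0.3, -0.2, 0.4]
opening: 0.0853
grasp_force: 0.0
time: 4.22
ee_pos: [0.4776, -0.1464, 0.1764]
tcp_rot: [180.0, -20.0, 0.0]
wrist_force: [-0.6, -0.9, 2.2]
opening: 0.0188
grasp_force: 48.8
```

```bash
python3 -m crank '[[[-0.15,0,0.43,0,0,0],[-0.31,0,0.855,0,0,0],[-0.31,0,0.855,0,0,0],[-0.31,0,0.855,0,0,0],[-0.31,0,0.855,0,0,0],[-0.31,0,0.855,0,0,0],[-0.31,0,0.855,0,0,0],[-0.31,0,0.855,0,0,0],[-0.31,0,0.855,0,0,0],[-0.15,0,0.43,0,0,0],[0,0,0,0,0,0]]]' && python3 -m crank '[[[0.11,0.5,0,0,0,0.4],[0.11,0.97,0,0,0,0.4],[0.11,0.97,0,0,0,0.4],[0.11,0.97,0,0,0,0.4],[0.11,0.97,0,0,0,0.4],[0.11,0.97,0,0,0,0.4],[0.11,0.97,0,0,0,0.4],[0.11,0.97,0,0,0,0.4],[0.11,0.97,0,0.136,-0.337,0],[0.11,0.97,0,0.136,-0.337,0],[0.08,0.97,0,0.136,-0.337,0],[0,0.47,0,0.136,-0.337,0],[0,0,0,0,0,0],[0,0,0,0,0,0]]]' && python3 - <<'E'
from h import *; from workcell import bot
o=bot.get_obs(); m=bot.camera_model("wrist"); I=bot.camera("wrist")[:,:,::-1]; S=bot.camera("scene")[:,:,::-1];D=bot.camera("side")[:,:,::-1]; np.save("w3.npy",dict(m=m,I=I,o=o,S=S,D=D)); print(o["ee_pos"],o["tcp_rot"],o["wrist_force"],o["q"])
cv2.imwrite("pics/w3.png",cv2.resize(I[40:340],(800,469),interpolation=cv2.INTER_CUBIC))
E
```

```text
time: 5.13
ee_pos: [0.4218, -0.1464, 0.3326]
tcp_rot: [179.9, -20.2, 0.0]
wrist_force: [-0.8, -0.6, -1.2]
opening: 0.0189
grasp_force: 49.1
time: 6.3
ee_pos: [0.4449, 0.0674, 0.3293]
tcp_rot: [180.0, -29.9, 22.1]
wrist_force: [-0.3, 0.7, -0.5]
opening: 0.0188
grasp_force: 49.1
[0.44491657 0.06735248 0.32932062] [179.99007065 -29.91192332  22.08982043] [-0.34621242  0.73930118 -0.48925738] [  3.11315085 -34.01251793 -17.92921483  77.53267423   9.32268747
 163.40293518]
```

View pics/w3.png

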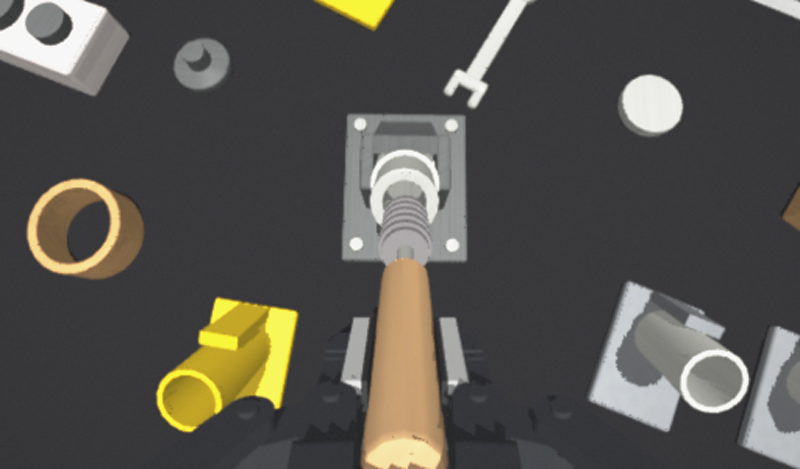

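The wrist view shows the plate centred at column ~405 with vertical edges, so the azimuth is right. The brush is at column ~405, just short of the mouth ring at (405,200). Next: overlay the model to check the fit.

```bash
cat > ov.py <<'E'
from h import *
def ov(I,m,box,z,curves):
    x,y,w,h=box; C=cv2.resize(I[y:y+h,x:x+w],(w*z,h*z),interpolation=cv2.INTER_CUBIC)
    C=np.clip(C.astype(float)*1.3,0,255).astype(np.uint8)
    for P,col in curves:
        for p in (proj(m,P)-[x,y]+.5)*z: 
            if 0<=p[0]<w*z and 0<=p[1]<h*z: cv2.circle(C,tuple(int(v) for v in p),1,col,-1)
    return C
def curves(o,M,u):
    T=Ro.from_euler("xyz",o["tcp_rot"],degrees=True).as_matrix(); p=o["ee_pos"]; a=-T[:,2]; B=p-.165*a
    return [(circ(M,u,.024),(0,0,255)),(circ(M,u,.015),(0,0,255)),(circ(B,a,.0135,30),(0,255,0)),(circ(B+.06*a,a,.0135,30),(0,255,0)),(circ(B+.09*a,a,.01,30),(255,200,0)),(circ(B+.2*a,a,.01,30),(255,200,0))]
E
python3 - <<'E'
from ov import *; from workcell import bot
d=np.load("w3.npy",allow_pickle=True).item(); o=d["o"]; M=np.array([.5405,.1052,.152]); u=axis(30,202)
c=curves(o,M,u); a=ov(d["I"],d["m"],(228,120,66,100),6,c); 
ims=[]
for n,k in (("scene","S"),("side","D")):
    m=bot.camera_model(n); q=proj(m,M-.02*u)[0]; ims.append(ov(d[k],m,(int(q[0]-50),int(q[1]-45),100,75),4,c))
cv2.imwrite("pics/ov3.png",np.hstack([a,np.vstack(ims)]))
E
```

```text
(no output)
```

View pics/ov3.png

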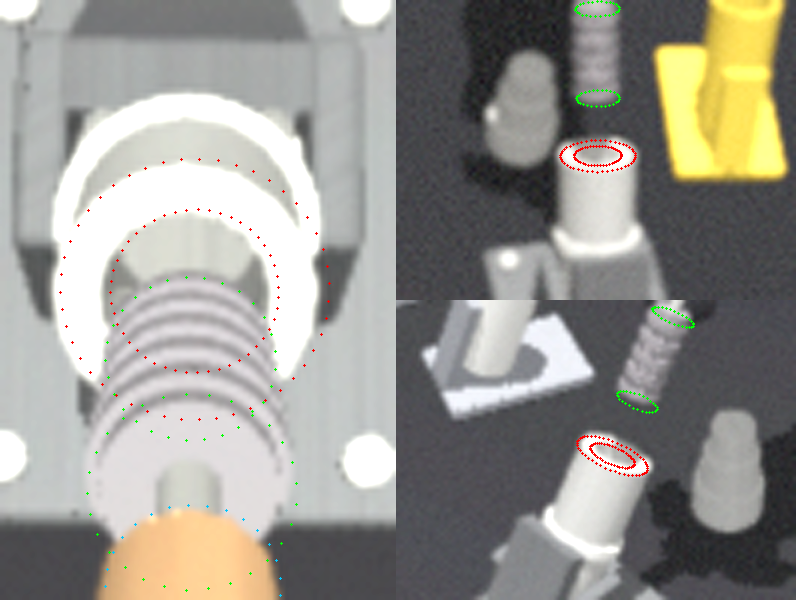

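Observed mouth centre (187,≈290) and brush centre (≈189) in the wrist crop agree within about 0.4 mm, and the scene and side overlays fit well. Inserting now, with a 0.7 mm correction.

```bash
cat > meas.py <<'E'
from h import *; from workcell import bot
F=[];X=[];Q=[]
for i in range(8):
    bot.camera("side"); o=bot.get_obs(); F.append(o["wrist_force"]); X.append(o["ee_pos"]); Q.append(o["torque"])
u=axis(30,202); T=Ro.from_euler("xyz",o["tcp_rot"],degrees=True); F=np.array(F); X=np.mean(X,0)
f=F.mean(0); M=np.array([.5405,.1052,.152])
print("t",round(o["time"],2),"axialF",(F@u).mean().round(2),"+-",((F@u).std()/8**.5).round(2),"toolF",T.inv().apply(f).round(2),"tipdepth mm",round(1e3*((M-X)@u+.165),2),"tcp",X.round(4),o["tcp_rot"].round(2),"op",round(o["opening"],4))
E
python3 meas.py; python3 -m crank '[[[0.03,0.01,0.02,0,0,0],[0.325,0.131,-0.606,0,0,0],[0.325,0.131,-0.606,0,0,0],[0.325,0.131,-0.606,0,0,0],[0.325,0.131,-0.606,0,0,0],[0,0,0,0,0,0]]]'; python3 meas.py
```

```text
t 6.85 axialF -0.75 +- 0.13 toolF [-0.42  0.02  0.75] tipdepth mm -40.39 tcp [0.4458 0.0667 0.3301] [179.99 -29.98  22.  ] op 0.0186
time: 7.35
ee_pos: [0.472, 0.078, 0.2793]
tcp_rot: [-179.9, -29.8, 22.0]
wrist_force: [0.4, -0.1, -1.5]
opening: 0.0187
grasp_force: 49.6
t 7.75 axialF -0.32 +- 0.25 toolF [-0.88 -0.51  0.32] tipdepth mm 14.94 tcp [0.472  0.0777 0.2826] [179.97 -30.05  22.02] op 0.0188
```

```bash
python3 -m crank '[[[0.278,0.1125,-0.52,0,0,0],[0.278,0.1125,-0.52,0,0,0],[0.278,0.1125,-0.52,0,0,0],[0.278,0.1125,-0.52,0,0,0],[0.278,0.1125,-0.52,0,0,0],[0,0,0,0,0,0]]]'; python3 meas.py
```

```text
time: 8.25
ee_pos: [0.4999, 0.0893, 0.2263]
tcp_rot: [-179.9, -29.8, 22.0]
wrist_force: [0.4, 0.0, -1.0]
opening: 0.0187
grasp_force: 49.4
t 8.65 axialF -0.81 +- 0.13 toolF [-0.89 -0.11  0.81] tipdepth mm 75.58 tcp [0.4999 0.089  0.23  ] [179.98 -30.03  22.02] op 0.0184
```

```bash
sed -i 's/range(8)/range(4)/' meas.py; echo 'import sys; sys.exit(int((F@u).mean()>0.6))' >> meas.py
python3 -m crank '[[[0.093,0.0375,-0.173,0,0,0],[0.0465,0.0187,-0.0865,0,0,0],[0,0,0,0,0,0]]]' >/dev/null && python3 meas.py && python3 -m crank '[[[0.07,0.028,-0.13,0,0,0],[0,0,0,0,0,0]]]' >/dev/null && python3 meas.py && python3 -m crank '[[[0.07,0.028,-0.13,0,0,0],[0,0,0,0,0,0]]]' >/dev/null && python3 meas.py && python3 -m crank '[[[0.07,0.028,-0.13,0,0,0],[0,0,0,0,0,0]]]' >/dev/null && python3 meas.py && python3 -m crank '[[[0.07,0.028,-0.13,0,0,0],[0,0,0,0,0,0]]]' >/dev/null && python3 meas.py && python3 -m crank '[[[0.07,0.028,-0.13,0,0,0],[0,0,0,0,0,0]]]' >/dev/null && python3 meas.py
```

```text
t 9.1 axialF -0.84 +- 0.12 toolF [-0.84 -0.21  0.84] tipdepth mm 81.55 tcp [0.5028 0.0902 0.2249] [179.99 -30.    22.02] op 0.0186
t 9.47 axialF -0.93 +- 0.19 toolF [-0.63  0.21  0.93] tipdepth mm 84.57 tcp [0.5041 0.0907 0.2223] [179.99 -30.    22.02] op 0.0186
t 9.83 axialF -0.97 +- 0.1 toolF [-1.24  0.11  0.97] tipdepth mm 87.59 tcp [0.5055 0.0913 0.2197] [179.99 -30.    22.02] op 0.0186
t 10.2 axialF -0.87 +- 0.05 toolF [-0.83  0.14  0.87] tipdepth mm 90.6 tcp [0.5069 0.0918 0.217 ] [179.99 -30.    22.02] op 0.019
t 10.57 axialF -0.62 +- 0.11 toolF [-0.95 -0.    0.62] tipdepth mm 93.61 tcp [0.5083 0.0924 0.2144] [179.99 -30.    22.02] op 0.019
t 10.93 axialF 0.65 +- 0.18 toolF [-1.01  0.18 -0.65] tipdepth mm 96.43 tcp [0.5098 0.0929 0.2121] [179.98 -30.01  22.02] op 0.0186
```

The pad is felt at about 96.4 mm (baseline −0.85 N). I'll press in small steps until the net force is about 4.3 N.

```bash
python3 -m crank '[[[0.046,0.0187,-0.0865,0,0,0],[0,0,0,0,0,0]]]' >/dev/null; python3 meas.py; python3 -m crank '[[[0.023,0.0094,-0.0433,0,0,0],[0,0,0,0,0,0]]]' >/dev/null; python3 meas.py
```

```text
t 11.3 axialF 1.92 +- 0.19 toolF [-1.1   0.16 -1.92] tipdepth mm 98.44 tcp [0.5107 0.0933 0.2103] [179.99 -30.01  22.01] op 0.0189
t 11.67 axialF 2.14 +- 0.34 toolF [-1.18  0.57 -2.14] tipdepth mm 99.44 tcp [0.5111 0.0935 0.2095] [179.99 -30.01  22.01] op 0.0186
```

```bash
python3 -m crank '[[[0.046,0.0187,-0.0865,0,0,0],[0,0,0,0,0,0]]]' >/dev/null; sed -i 's/range(4)/range(8)/' meas.py; python3 meas.py
```

```text
t 12.23 axialF 3.16 +- 0.15 toolF [-0.94  0.36 -3.16] tipdepth mm 101.44 tcp [0.512  0.0939 0.2077] [179.99 -30.01  22.02] op 0.0187
```

```bash
python3 -m crank '[[[0.0116,0.0047,-0.0216,0,0,0],[0,0,0,0,0,0],[0,0,0,0,0,0]]]'; python3 meas.py
python3 -m crank '[[[-0.179,-0.072,0.333,0,0,0],[-0.357,-0.144,0.667,0,0,0],[-0.357,-0.144,0.667,0,0,0],[-0.357,-0.144,0.667,0,0,0],[-0.357,-0.144,0.667,0,0,0],[-0.178,-0.072,0.334,0,0,0],[0,0,0,0,0,0],[0,0,0,0,0,0]]]'; python3 meas.py; python3 - <<'E'
from ov import *; from workcell import bot
o=bot.get_obs(); M=np.array([.5405,.1052,.152]); u=axis(30,202); c=curves(o,M,u); ims=[]
m=bot.camera_model("wrist"); ims.append(ov(bot.camera("wrist")[:,:,::-1],m,(210,110,100,75),4,c))
for n in ("side",):
    m=bot.camera_model(n); q=proj(m,M+.02*u)[0]; ims.append(ov(bot.camera(n)[:,:,::-1],m,(int(q[0]-50),int(q[1]-45),100,75),4,c[:2]))
cv2.imwrite("pics/ov4.png",np.hstack(ims))
E
```

```text
time: 12.48
ee_pos: [0.5123, 0.094, 0.2073]
tcp_rot: [180.0, -30.0, 22.0]
wrist_force: [-2.2, -0.5, 2.9]
opening: 0.0186
grasp_force: 49.8
t 12.88 axialF 3.93 +- 0.11 toolF [-0.82  0.06 -3.93] tipdepth mm 101.92 tcp [0.5123 0.094  0.2073] [179.99 -30.01  22.02] op 0.0188
time: 13.55
ee_pos: [0.4765, 0.0796, 0.2737]
tcp_rot: [180.0, -30.0, 22.0]
wrist_force: [0.3, -0.3, -0.8]
opening: 0.0188
grasp_force: 49.4
t 13.95 axialF -0.65 +- 0.12 toolF [-0.42  0.1   0.65] tipdepth mm 25.67 tcp [0.4766 0.0797 0.2732] [180.   -29.97  22.02] op 0.0191
```

View pics/ov4.png

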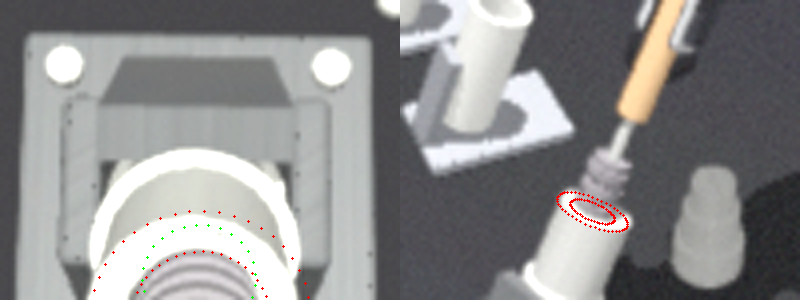

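Side view: the head shows 3 to 4 rings above the mouth at (593,210), about half. I'll draw up 5 mm more for margin, then do stroke 2.

```bash
python3 -m crank '[[[-0.116,-0.047,0.2165,0,0,0],[0,0,0,0,0,0],[0.394,0.159,-0.736,0,0,0],[0.394,0.159,-0.736,0,0,0],[0.394,0.159,-0.736,0,0,0],[0.394,0.159,-0.736,0,0,0],[0.116,0.047,-0.2165,0,0,0],[0.116,0.047,-0.2165,0,0,0],[0.035,0.014,-0.065,0,0,0],[0,0,0,0,0,0],[0,0,0,0,0,0]]]'; python3 meas.py
```

```text
time: 14.97
ee_pos: [0.5111, 0.0935, 0.2105]
tcp_rot: [180.0, -30.1, 22.0]
wrist_force: [-2.6, 0.3, 1.3]
opening: 0.0189
grasp_force: 49.6
t 15.37 axialF 2.35 +- 0.15 toolF [-1.38 -0.57 -2.35] tipdepth mm 98.86 tcp [0.5111 0.0935 0.2101] [179.98 -30.03  22.02] op 0.019
```

```bash
python3 -m crank '[[[0.03,0.0122,-0.0563,0,0,0],[0.03,0.0122,-0.0563,0,0,0],[0,0,0,0,0,0],[0,0,0,0,0,0]]]'; python3 meas.py
```

```text
time: 15.7
ee_pos: [0.5124, 0.094, 0.2073]
tcp_rot: [180.0, -30.0, 22.0]
wrist_force: [-3.0, -1.0, 2.9]
opening: 0.0188
grasp_force: 49.6
t 16.1 axialF 3.7 +- 0.17 toolF [-1.3  -0.26 -3.7 ] tipdepth mm 101.95 tcp [0.5123 0.094  0.2073] [179.98 -30.01  22.01] op 0.0185
```

Net force is about 4.5 N, so the pad gave about 5 mm. Drawing up 82 mm for stroke 2, then straight into stroke 3 down to the same depth.

```bash
python3 -m crank '[[[-0.19,-0.077,0.355,0,0,0],[-0.38,-0.1535,0.71,0,0,0],[-0.38,-0.1535,0.71,0,0,0],[-0.38,-0.1535,0.71,0,0,0],[-0.38,-0.1535,0.71,0,0,0],[-0.19,-0.077,0.355,0,0,0],[0,0,0,0,0,0],[0,0,0,0,0,0]]]'; python3 meas.py; python3 -m crank '[[[0.394,0.159,-0.736,0,0,0],[0.394,0.159,-0.736,0,0,0],[0.394,0.159,-0.736,0,0,0],[0.394,0.159,-0.736,0,0,0],[0.116,0.047,-0.2165,0,0,0],[0.116,0.047,-0.2165,0,0,0],[0.035,0.014,-0.065,0,0,0],[0,0,0,0,0,0],[0,0,0,0,0,0]]]'; python3 meas.py
```

```text
time: 16.77
ee_pos: [0.4743, 0.0786, 0.2781]
tcp_rot: [180.0, -30.0, 22.0]
wrist_force: [0.0, -0.5, -1.4]
opening: 0.0187
grasp_force: 49.5
t 17.17 axialF -0.18 +- 0.29 toolF [-0.55  0.08  0.18] tipdepth mm 20.81 tcp [0.4744 0.0787 0.2774] [-180.    -29.97   22.02] op 0.0184
time: 17.92
ee_pos: [0.5112, 0.0934, 0.2104]
tcp_rot: [180.0, -30.1, 22.0]
wrist_force: [-3.7, -0.4, 0.9]
opening: 0.0189
grasp_force: 49.6
t 18.32 axialF 2.16 +- 0.28 toolF [-1.81 -0.54 -2.16] tipdepth mm 98.98 tcp [0.5112 0.0935 0.21  ] [179.98 -30.03  22.02] op 0.0187
```

```bash
python3 -m crank '[[[0.03,0.0122,-0.0563,0,0,0],[0.03,0.0122,-0.0563,0,0,0],[0,0,0,0,0,0],[0,0,0,0,0,0]]]'; python3 meas.py;  python3 -m crank '[[[-0.19,-0.077,0.355,0,0,0],[-0.38,-0.1535,0.71,0,0,0],[-0.38,-0.1535,0.71,0,0,0],[-0.38,-0.1535,0.71,0,0,0],[-0.38,-0.1535,0.71,0,0,0],[-0.19,-0.077,0.355,0,0,0],[0,0,0,0,0,0],[0,0,0,0,0,0]]]'; python3 meas.py
```

```text
time: 18.65
ee_pos: [0.5124, 0.094, 0.2072]
tcp_rot: [180.0, -30.0, 22.0]
wrist_force: [-1.5, -1.2, 2.3]
opening: 0.0188
grasp_force: 49.6
t 19.05 axialF 4.02 +- 0.16 toolF [-1.13 -0.03 -4.02] tipdepth mm 102.06 tcp [0.5124 0.094  0.2072] [179.98 -30.01  22.02] op 0.0191
time: 19.72
ee_pos: [0.4744, 0.0786, 0.2779]
tcp_rot: [180.0, -30.0, 22.0]
wrist_force: [-0.2, 0.3, -1.3]
opening: 0.0193
grasp_force: 49.5
t 20.12 axialF -0.28 +- 0.14 toolF [-0.29 -0.19  0.28] tipdepth mm 20.92 tcp [0.4744 0.0787 0.2773] [-180.    -29.97   22.02] op 0.0185
```

```bash
python3 -m crank '[[[-0.352,-0.142,0.66,0,0,0],[-0.352,-0.142,0.66,0,0,0],[-0.352,-0.142,0.66,0,0,0],[-0.352,-0.142,0.66,0,0,0],[0,0,0,0,0,0]]]' && python3 -m crank '[[[0,-0.49,0.04,-0.136,0.337,0],[-0.1,-0.97,0.04,-0.136,0.337,0],[-0.1,-0.97,0.04,-0.136,0.337,0],[-0.1,-0.97,0,-0.136,0.337,0],[-0.1,-0.97,0,0,0,-0.4],[-0.1,-0.97,0,0,0,-0.4],[-0.1,-0.97,0,0,0,-0.4],[-0.1,-0.97,0,0,0,-0.4],[-0.1,-0.97,0,0,0,-0.4],[-0.1,-0.97,0,0,0,-0.4],[-0.1,-0.97,0,0,0,-0.4],[-0.07,-0.49,0,0,0,-0.4],[0,0,0,0,0,0],[0,0,0,0,0,0]]]' && python3 meas.py; python3 - <<'E'
from ov import *; from workcell import bot
o=bot.get_obs(); M=np.array([.508,-.1473,.121]); u=axis(20,180); c=curves(o,M,u); c[1]=(circ(M,u,.02),(0,0,255)); ims=[]
for n in ("wrist","side"):
    m=bot.camera_model(n); I=bot.camera(n)[:,:,::-1]; q=proj(m,M+.02*u)[0]; ims.append(ov(I,m,(int(q[0]-50),int(q[1]-50),100,100),4,c))
cv2.imwrite("pics/ov5.png",np.hstack(ims))
E
```

```text
time: 20.53
ee_pos: [0.4461, 0.0671, 0.334]
tcp_rot: [179.9, -30.2, 22.1]
wrist_force: [1.1, -0.1, 0.4]
opening: 0.0188
grasp_force: 49.4
time: 21.7
ee_pos: [0.4249, -0.1464, 0.3325]
tcp_rot: [-180.0, -20.0, 0.0]
wrist_force: [1.3, 0.3, -0.8]
opening: 0.0187
grasp_force: 49.4
t 22.1 axialF -0.77 +- 0.19 toolF [-0.14 -0.01  0.81] tipdepth mm -92.44 tcp [ 0.4249 -0.1458  0.3331] [ 1.7999e+02 -2.0020e+01  7.0000e-02] op 0.0187
```

View pics/ov5.png

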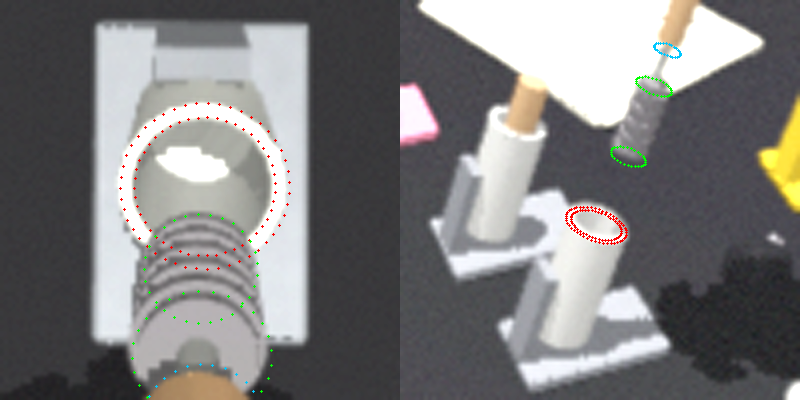

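Wrist view: the brush head at (200,260) is centred sideways on the tube mouth at (205,185), and in the side view the tip sits above the mouth. Inserting with a +4 mm x shift to clear the wall.

```bash
sed -i 's/axis(30,202)/axis(20,180)/; s/\[.5405,.1052,.152\]/[.508,-.1473,.121]/' meas.py; python3 -m crank '[[[0.2,0,0,0,0,0],[0.154,0,-0.423,0,0,0],[0.308,0,-0.846,0,0,0],[0.308,0,-0.846,0,0,0],[0.308,0,-0.846,0,0,0],[0,0,0,0,0,0]]]'; python3 -m crank '[[[0.308,0,-0.846,0,0,0],[0.308,0,-0.846,0,0,0],[0.308,0,-0.846,0,0,0],[0.308,0,-0.846,0,0,0],[0.154,0,-0.423,0,0,0],[0.12,0,-0.329,0,0,0],[0.12,0,-0.329,0,0,0],[0,0,0,0,0,0],[0,0,0,0,0,0]]]'; python3 meas.py
```

```text
time: 22.7
ee_pos: [0.4501, -0.1459, 0.2696]
tcp_rot: [-179.9, -19.7, -0.0]
wrist_force: [-0.3, -0.3, -1.2]
opening: 0.019
grasp_force: 49.4
time: 23.45
ee_pos: [0.4829, -0.1463, 0.1852]
tcp_rot: [180.0, -20.0, 0.0]
wrist_force: [-0.1, -0.1, -0.0]
opening: 0.0194
grasp_force: 49.4
t 23.85 axialF -0.77 +- 0.14 toolF [-0.55  0.18  0.77] tipdepth mm 95.85 tcp [ 0.483  -0.1464  0.1855] [ 1.7999e+02 -2.0030e+01  1.0000e-02] op 0.019
```

```bash
python3 -m crank '[[[0.034,0,-0.094,0,0,0],[0,0,0,0,0,0]]]' >/dev/null; python3 meas.py && python3 -m crank '[[[0.026,0,-0.07,0,0,0],[0,0,0,0,0,0]]]' >/dev/null && python3 meas.py && python3 -m crank '[[[0.026,0,-0.07,0,0,0],[0,0,0,0,0,0]]]' >/dev/null && python3 meas.py && python3 -m crank '[[[0.026,0,-0.07,0,0,0],[0,0,0,0,0,0]]]' >/dev/null && python3 meas.py
```

```text
t 24.42 axialF -0.49 +- 0.16 toolF [-0.16 -0.03  0.49] tipdepth mm 98.52 tcp [ 0.4835 -0.1463  0.1828] [ 1.800e+02 -2.001e+01  1.000e-02] op 0.0189
t 24.98 axialF -0.83 +- 0.15 toolF [-0.29  0.08  0.83] tipdepth mm 100.0 tcp [ 0.4841 -0.1463  0.1815] [ 1.800e+02 -2.001e+01  1.000e-02] op 0.019
t 25.55 axialF -0.77 +- 0.14 toolF [-0.32 -0.35  0.77] tipdepth mm 101.49 tcp [ 0.4846 -0.1463  0.1801] [ 1.7999e+02 -2.0010e+01  1.0000e-02] op 0.0187
t 26.12 axialF 5.2 +- 0.27 toolF [-0.41  0.55 -5.2 ] tipdepth mm 102.52 tcp [ 0.4853 -0.1464  0.1792] [ 1.7997e+02 -2.0050e+01  2.0000e-02] op 0.0188
```

Floor felt. Backing off slightly, releasing, and withdrawing along the axis.

```bash
python3 -m crank '[[[-0.012,0,0.035,0,0,0],[0,0,0,0,0,0]]]' >/dev/null; python3 -m crank '[[[0,0,0,0,0,0],[0,0,0,0,0,0],[0,0,0,0,0,0],[0,0,0,0,0,0],[0,0,0,0,0,0],[0,0,0,0,0,0],[0,0,0,0,0,0],[0,0,0,0,0,0],[0,0,0,0,0,0],[0,0,0,0,0,0]]]' 1 && python3 -m crank '[[[-0.1,0,0.275,0,0,0],[-0.2,0,0.55,0,0,0],[-0.3,0,0.82,0,0,0],[-0.3,0,0.82,0,0,0],[-0.3,0,0.82,0,0,0],[-0.3,0,0.82,0,0,0],[-0.3,0,0.82,0,0,0],[-0.3,0,0.82,0,0,0],[-0.3,0,0.82,0,0,0],[-0.3,0,0.82,0,0,0],[0,0,0,0,0,0],[0,0,0,0,0,0],[0,0,0,0,0,0],[0,0,0,0,0,0]]]' && python3 - <<'E'
from h import *; from workcell import bot
im=[bot.camera(n)[:,:,::-1] for n in("scene","side")]
a=cv2.resize(im[0][80:330,20:480],(400,217),interpolation=cv2.INTER_AREA); 
b=cv2.resize(bot.camera("wrist")[:,:,::-1],(400,300)); s=cv2.resize(im[1][60:330,120:480],(400,300)); z=cv2.resize(im[0][110:210,180:313],(400,300))
cv2.imwrite("pics/end.png",np.vstack([np.hstack([z,s]),np.hstack([b,cv2.resize(im[0],(400,300))])]))
E
```

```text
time: 27.12
ee_pos: [0.4849, -0.1463, 0.1794]
tcp_rot: [180.0, -20.0, 0.0]
wrist_force: [-0.6, -0.7, 0.0]
opening: 0.0854
grasp_force: 0.0
time: 28.28
ee_pos: [0.4307, -0.1462, 0.3263]
tcp_rot: [-180.0, -19.9, 0.0]
wrist_force: [0.1, 0.2, -0.3]
opening: 0.0856
grasp_force: 0.0
```

View pics/end.png

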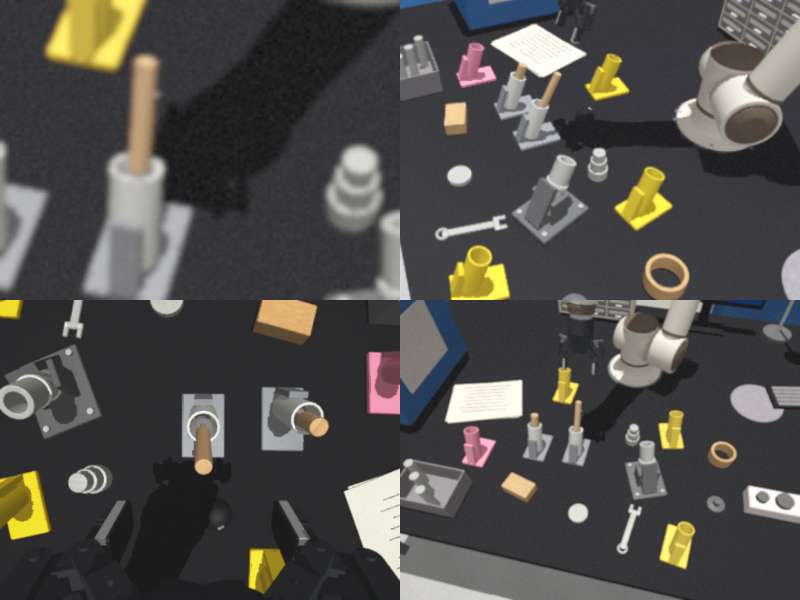

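The brush is back in its stand, with the handle end at (203,465) in the wrist quadrant, leaning as before. Everything else is in place and the gripper is clear.

```bash
python3 -c "
from workcell import bot
print(bot.job_done())"
```

```text
the job is handed in; nothing more can be done
None
```

I scrubbed the sleeve bore with three strokes, each pressing the pad in by about 5 mm (4.5–4.9 N), put the slim brush back bristles down in its own stand, and handed the job in at about 28 s; nothing else looks moved in the final pictures.

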